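Sort the leftover washer and dryer parts into their stock bins

ROBOT

A 6-joint arm with a two-finger parallel gripper is mounted at the origin on the work surface. World frame = base frame: x ahead of the robot, y to its left, z up, the work surface at z = 0. Lengths are in mm, angles in rad, forces in N, time in s.
With the tool pointing down it reaches from about 300 to 775 mm from the base axis. Payload 14.6 kg.
Tool frame: the origin (TCP) lies midway between the tips of the shut fingers; the grasp point (between the pads) lies 19 mm behind it; z points along the fingers, y is the line along which they close (so a half turn about z gives the same grasp; the last joint's range is limited). The gripper opens to 94 mm and grips with 3 to 60 N. Pads are 16 mm wide; open, the fingers measure 119 mm over their backs; the gripper's body (75 mm by 177 mm) begins 78 mm behind the grasp point.
Start: joints at [-1.203, 0.3, 1.521, -0, 1.321, -0.067], TCP at [231.668, -498.818, 205.446] pointing down, gripper open.
Joint ranges: [-3.03, 3.03], [-0.79, 2.21], [0.23, 2.52], [-1.04, 4.18], [0, 3.07], [-2.55, 2.55]. Speed limits (rad/s): [2.22, 2.22, 2.57, 3.14, 3.14, 3.14].

INTERFACE

Orientations are given as [roll, pitch, yaw] about the fixed x, y, z axes, in that order (R = Rz(yaw) Ry(pitch) Rx(roll)).
In Python, from cell import * gives the robot as it stands. The module is installed in compiled form; this text tells all that it offers.
- The arm moves only by the tool servo_tool, never from a script. Its argument "motion" is a list of rows, each an object of numbers: "wx", "wy", "wz": the turn, a rotation vector about the tool's x, y, z in units of 2 rad (1.0 is 2 rad); "dx", "dy", "dz": the shift along the tool's x, y, z in units of 10 cm (1.0 is 10 cm); "fingers": the closure, from -1 (fully open) to 1 (shut). In form: [{"wx": .., "wy": .., "wz": .., "dx": .., "dy": .., "dz": .., "fingers": ..}, ...]. A call has 1 to 10 rows; each row is the pose to reach, as a shift and turn from the pose commanded when the call began, along the tool's axes at that moment; what a row does not reach only later rows make up. A row lasts 1/10 s, in which the tool goes at most 50 mm and 8.59 degrees, less where a joint would pass 70% of its speed; a pose out of reach is approached as far as the arm can. A call with a number of a shift or a turn outside -1 to 1 is refused whole. A call with a gripper value outside its range is refused whole. The fingers move at their own pace and stop on an object; "newtons" is the grip in N (left out, the last holds). Time passes only in rows, so rows that repeat a pose let the fingers close. It gives the time, the measured TCP pose, the force, the opening and the grip force at its end, in the units of the state.
- read_state(): the state, without advancing time (a new reading comes with each control period).
- camera(name): name is "scene" or "top" or "wrist"; returns a dict with "image" (420x560x3 uint8, red, green, blue), "fx", "fy", "cx", "cy" (pixels), "R" (3x3) and "t" (3): a world point X has camera coordinates R X + t. Camera axes: x right, y down, z forward; pixel columns grow to the right and rows downward; lengths in mm; the calibration is good to about 2 mm. A picture is of the moment at which its call begins. There is no depth.
- sign_off(): hands the job in; it is judged then, once.
Trained networks look in a picture, given as the dict that the camera call returned (one of the last four; its "shot" number tells which), for a name from the list of things; names that differ only in an ending like _2 or _b are one class to them, and where a whole thing is asked for, a point or a joint stands for the part that bears it (a point fixed in the world has none). Each returns a list of dicts, best first, with "conf" (0 to 1); they miss things now and then, are a little off and sometimes report something else, mostly with a low value. They report only what shows in the picture. A call takes as long as a camera call.
- spot_in(query, picture): "location" ([column, row] in pixels, amid what is visible of it).
- trace(query, picture): "pixels" (420x560 bool, what is visible of it) and "location" ([column, row] in pixels, amid what is visible of it).
The state is a dict: "clock": time; "joints": joint angles; "qd": joint speeds; "effort": joint torques, N m; "eef_pos": TCP position; "eef_rot": TCP orientation; "wrist_force": force on the tool from outside, world axes, zero at the start; "moment": the same for the moment, N m; "finger_gap": finger opening in mm; "finger_force": force on a finger pad.
Only numpy, scipy, OpenCV 4.12 (cv2) and the standard library are available. Lean on these libraries where they do the work, as an engineer would, in place of code of your own. Each camera call takes 0.05 s, during which the arm holds its last target. There are 200 camera calls.

TASK

The machines are back together and the leftover parts stand mixed on the counter: sort them, both levelling feet into the yellow bin, both brass hose fittings into the blue bin and the dryer drum roller into the red bin. Set each one down on the bin's floor just as it stands now (feet on their pads, fittings upright, roller flat) so they can be counted at a glance - no dropping or throwing - and leave the cordless driver and the roll of foil tape where they are.

Things in the scene. Friction and masses are not known exactly. Their poses are not given: they have to be found in the camera images.
- foot_black: Levelling foot with a BLACK rubber pad: pad 46 mm across and 16 mm high, steel hexagon nut (19 mm across flats) from 16 to 26 mm, threaded steel stud 12 mm thick from 26 up to 70 mm. 55 to 115 g. Stands on its pad, stud up; the stud is free to grip above the nut. Origin: centre of the pad's underside, z up the stud.
- foot_green: Levelling foot with a GREEN pad: pad 42 mm across and 12 mm high, steel hexagon nut (19 mm across flats) from 12 to 22 mm, threaded steel stud 12 mm thick from 22 up to 62 mm. 45 to 100 g. Stands on its pad, stud up; the stud is free to grip above the nut. Origin: centre of the pad's underside, z up the stud.
- union: Brass hose union standing on end, 50 mm high: thread 27 mm thick from 0 to 18 mm, hexagon 32 mm across flats from 18 to 32 mm, the same 27 mm thread from 32 to 50 mm with a wide dark bore. 80 to 170 g. Origin: centre of the lower end face, z up; the hexagon's flats face +-y and every 60 degrees.
- barb: Brass hose-barb adapter standing on its threaded end, 60 mm high: thread 30 mm thick from 0 to 16 mm, hexagon 34 mm across flats from 16 to 30 mm, slim ribbed barb 18 mm thick from 30 to 60 mm. 80 to 170 g. Origin: centre of the lower end face, z up; the hexagon's flats face +-y and every 60 degrees.
- roller: Dryer drum support roller lying flat: black rubber tyre 62 mm across and 24 mm high with a light grey hub and a small dark axle hole on top (the hub stands 2 mm proud). 55 to 115 g. Origin: centre of the underside, z up.
- bin_yellow: YELLOW open stock bin, fixed, empty: outside 140 mm (its x) by 150 mm (its y), 3 mm thick. Back wall (+x) and rear of the sides 55 mm high; sides slope down to a 28 mm front lip (-x, towards the robot) with a blank white label. Origin: centre of the underside (inner floor 3 mm above), z up. Its place in the row varies. For the two levelling feet.
- bin_blue: BLUE open stock bin, fixed, empty: outside 140 mm (its x) by 150 mm (its y), 3 mm thick. Back wall (+x) and rear of the sides 55 mm high; sides slope down to a 28 mm front lip (-x, towards the robot) with a blank white label. Origin: centre of the underside (inner floor 3 mm above), z up. Its place in the row varies. For the two brass hose fittings.
- bin_red: RED open stock bin, fixed, empty: outside 140 mm (its x) by 150 mm (its y), 3 mm thick. Back wall (+x) and rear of the sides 55 mm high; sides slope down to a 28 mm front lip (-x, towards the robot) with a blank white label. Origin: centre of the underside (inner floor 3 mm above), z up. Its place in the row varies. For the drum roller.
- driver: Bystander: lime and black cordless impact driver standing on its battery, about 195 mm long, 76 mm wide and 205 mm high, 1.3 kg, loose, at the left or right end of the row of bins. Origin: centre of the battery's underside; bit points to -x.
- tape: Bystander: roll of silver foil tape lying flat, 104 mm across, 48 mm high, loose, at the other end of the row. Origin: centre of the underside.

How it is judged (in metres and radians):
At the end, for the whole second after the job is handed in: Feet in the yellow bin, brass fittings in the blue, roller in the red: each origin within 65 mm (bin x) and 70 mm (bin y) of the bin's centre, on the bin's floor (under 10 mm above the bin's underside, not piled up), upright or flat as at first within 0.2 rad, at rest (x of foot_black in the frame of bin_yellow between -0.065 and 0.065 m and y of foot_black in the frame of bin_yellow between -0.07 and 0.07 m and z of each of foot_black, foot_green in the frame of bin_yellow below 0.01 m and angle between each of foot_black, foot_green, union, barb, roller's own z axis and vertical below 0.2 rad and linear speed of each of foot_black, foot_green, union, barb, roller below 0.02 m/s and angular speed of each of foot_black, foot_green, union, barb, roller below 0.2 rad/s and x of foot_green in the frame of bin_yellow between -0.065 and 0.065 m and y of foot_green in the frame of bin_yellow between -0.07 and 0.07 m and x of union in the frame of bin_blue between -0.065 and 0.065 m and y of union in the frame of bin_blue between -0.07 and 0.07 m and z of each of union, barb in the frame of bin_blue below 0.01 m and x of barb in the frame of bin_blue between -0.065 and 0.065 m and y of barb in the frame of bin_blue between -0.07 and 0.07 m and x of roller in the frame of bin_red between -0.065 and 0.065 m and y of roller in the frame of bin_red between -0.07 and 0.07 m and z of roller in the frame of bin_red below 0.01 m); the robot touches nothing.
It fails at once if the cordless driver is moved more than 20 mm (distance of driver from where it was at the start of the episode above 0.02 m).
It fails at once if the roll of tape is moved more than 20 mm (distance of tape from where it was at the start of the episode above 0.02 m).
It fails at once if a part is dropped or thrown (moves faster than 0.9 m/s, a fall of about 40 mm, with no finger on it) ((linear speed of foot_black above 0.9 m/s and contact force between the fingers and foot_black below 0.01 N) or (linear speed of foot_green above 0.9 m/s and contact force between the fingers and foot_green below 0.01 N) or (linear speed of union above 0.9 m/s and contact force between the fingers and union below 0.01 N) or (linear speed of barb above 0.9 m/s and contact force between the fingers and barb below 0.01 N) or (linear speed of roller above 0.9 m/s and contact force between the fingers and roller below 0.01 N)).
It also fails if it takes over 112 s, if anything falls off the work surface, if the arm or the gripper's body presses on something with over 40 N, if the wrist force passes 120 N, or if a joint passes its speed limit or range.

## Working session

There is one attempt and no reset: what is moved stays moved. The work goes in short steps, Python scripts to look and compute and a tool call to move; the robot and the scene stay as the last step left them, time stands still between calls to the robot, and variables do not carry over. Pictures are saved under pics/ and viewed, at most 14 in all, crops included, and the job is handed in when it is done.

Besides the shell and the picture viewer there is one more tool, called in YAML: its name, and indented under it one key for each argument. servo_tool: Moves the arm, as the interface text tells. Its arguments: {"type":"object","properties":{"motion":{"type":"array","items":{"type":"object","properties":{"wx":{"type":"number"},"wy":{"type":"number"},"wz":{"type":"number"},"dx":{"type":"number"},"dy":{"type":"number"},"dz":{"type":"number"},"fingers":{"type":"number"}}}},"newtons":{"type":"number"}},"required":["motion"]}

```bash
mkdir -p pics; cat > h.py <<'E'
from cell import *
import numpy as np, cv2
from scipy.spatial.transform import Rotation as Ro
def save(p,n): cv2.imwrite('pics/'+n,p['image'][:,:,::-1])
def ray(p,uv,z):
    R=np.array(p['R']);t=np.array(p['t']);c=-R.T@t
    d=R.T@np.array([(uv[0]-p['cx'])/p['fx'],(uv[1]-p['cy'])/p['fy'],1.])
    return c+d*(z-c[2])/d[2]
def proj(p,X):
    c=np.array(p['R'])@np.array(X,float)+np.array(p['t']); return np.array([p['fx']*c[0]/c[2]+p['cx'],p['fy']*c[1]/c[2]+p['cy']])
E
python3 - <<'E'
from h import *
s=read_state();print({k:np.round(v,3) for k,v in s.items()})
a=camera('top');b=camera('scene');save(a,'top.png');save(b,'scene.png')
H=dict(foot_black=35,foot_green=31,union=25,barb=30,roller=13,bin_yellow=15,bin_blue=15,bin_red=15,driver=100,tape=24)
for p,n in((a,'top'),(b,'scene')):
    print(n,np.round(-np.array(p['R']).T@np.array(p['t'])))
    for q,h in H.items():
        for r in trace(q,p)[:2]: print(q,round(r['conf'],2),np.round(r['location']),np.round(ray(p,r['location'],h)),r['pixels'].sum())
E
```

```text
{'clock': np.float64(0.0), 'joints': array([-1.203,  0.3  ,  1.522, -0.   ,  1.321, -0.067]), 'qd': array([-0.002,  0.001, -0.   , -0.001,  0.001,  0.001]), 'effort': array([ 1.0000e-03, -5.3181e+01, -3.5274e+01,  7.1000e-02,  2.5000e-02,
       -0.0000e+00]), 'eef_pos': array([ 231.575, -498.585,  204.887]), 'eef_rot': array([-3.14 , -0.   ,  0.435]), 'wrist_force': array([-0.256, -0.294,  0.06 ]), 'moment': array([ 0.01 ,  0.005, -0.011]), 'finger_force': np.float64(0.0), 'finger_gap': np.float64(93.789)}
top [ 310.   17. 1275.]
foot_black 0.62 [187. 243.] [417. 261.  35.] 181
foot_green 0.51 [273. 238.] [437.  18.  31.] 158
union 0.22 [450. 170.] [ 653. -510.   25.] 2357
barb 0.66 [331. 252.] [ 401. -150.   30.] 117
roller 0.84 [225. 240.] [431. 157.  13.] 360
bin_yellow 0.65 [340. 172.] [ 641. -183.   15.] 2814
bin_yellow 0.25 [188. 245.] [415. 263.  15.] 175
bin_blue 0.56 [280. 176.] [627.   1.  15.] 2757
bin_red 0.94 [214. 174.] [628. 195.  15.] 2805
driver 0.83 [449. 169.] [ 636. -478.  100.] 2346
tape 0.73 [123. 189.] [575. 459.  24.] 872
tape 0.52 [215. 174.] [626. 192.  24.] 2870
scene [1252. -138.  627.]
foot_black 0.55 [372. 186.] [464. 252.  35.] 194
foot_black 0.16 [458. 208.] [583. 434.  35.] 1553
foot_green 0.64 [285. 196.] [471.  14.  31.] 201
union 0.82 [177. 210.] [ 482. -258.   25.] 249
barb 0.51 [224. 186.] [ 405. -139.   30.] 227
roller 0.68 [335. 192.] [447. 155.  13.] 415
bin_yellow 0.67 [207. 252.] [ 631. -188.   15.] 4037
bin_blue 0.59 [293. 246.] [639.   4.  15.] 3721
bin_blue 0.48 [207. 253.] [ 633. -188.   15.] 4044
bin_red 0.72 [374. 234.] [625. 201.  15.] 3638
driver 0.57 [ 57. 242.] [ 648. -467.  100.] 5540
driver 0.48 [375. 234.] [714. 156. 100.] 3615
tape 0.83 [458. 207.] [567. 446.  24.] 1441
```

View pics/top.png

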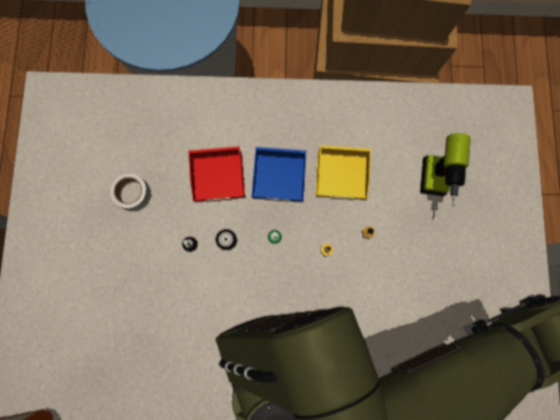

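View pics/scene.png

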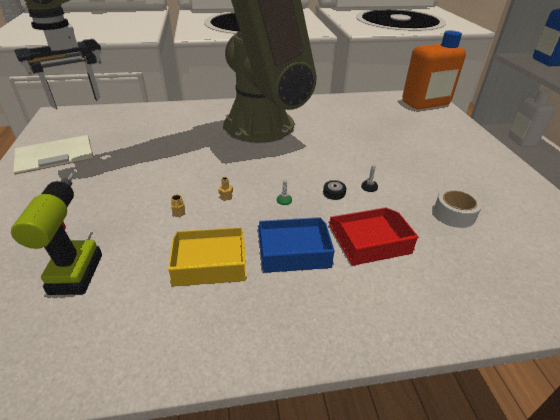

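The top picture shows red (217,174), blue (279,174) and yellow (343,173), with the tape on the left (130,192) and the driver on the right (445,170). The parts stand in a row: black foot (190,244), roller (226,240), green foot (275,237) and brass parts at (327,250) and (369,232). The scene picture agrees. I'll move to a point above the brass pair and use the wrist camera to tell them apart.

servo_tool:
  motion:
    - {"dx":0.5,"dy":-0.3,"wz":-0.568}
    - {"dx":1,"dy":-0.6,"wz":-0.568}
    - {"dx":1,"dy":-0.6,"dz":-0.6,"wz":-0.568}
    - {"dx":1,"dy":-0.6,"dz":-0.6,"wz":-0.568}
    - {"dx":1,"dy":-0.6,"dz":-0.6,"wz":-0.568}
    - {"dx":1,"dy":-0.6,"dz":-0.6,"wz":-0.568}
    - {"dx":1,"dy":-0.6,"dz":-0.6,"wz":-0.568}
    - {"dx":1,"dy":-0.6,"dz":-0.6,"wz":-0.568}
    - {"dx":1,"dy":-0.6,"dz":-0.6,"wz":-0.568}
    - {"dx":1,"dy":-0.6,"dz":-0.6,"wz":-0.568}

```text
schema error: expected keys wx, wy, wz, dx, dy, dz, fingers
```

servo_tool:
  motion:
    - {"dx":0.5,"dy":0.3}
    - {"dx":1,"dy":0.6}
    - {"dx":1,"dy":0.6}
    - {"dx":1,"dy":0.6}

```text
schema error: expected keys wx, wy, wz, dx, dy, dz, fingers
```

servo_tool:
  motion:
    - {"dx":0.5,"dy":0.1}
    - {"dx":1,"dy":0.2}
    - {"dx":1,"dy":0.2}
    - {"dx":1,"dy":0.2}
    - {"dx":1,"dy":0.2}

```text
schema error: expected keys wx, wy, wz, dx, dy, dz, fingers
```

```bash
python3 - <<'E'
from h import *
s=read_state();print(s['clock'],np.round(s['eef_pos'],1),np.round(s['eef_rot'],3),np.round(s['joints'],2))
a=camera('wrist');save(a,'w1.png')
print(np.round(-np.array(a['R']).T@np.array(a['t'])),a['fx'],np.round(a['R'],2))
for q,h in dict(union=50,barb=60,foot_green=62,bin_yellow=3).items():
    for r in trace(q,a)[:3]: print(q,round(r['conf'],2),np.round(r['location']),np.round(ray(a,r['location'],h)),np.round(ray(a,r['location'],0)),r['pixels'].sum())
E
```

```text
1.1 [ 231.7 -498.8  205.5] [ 3.142 -0.     0.435] [-1.2   0.3   1.52  0.    1.32 -0.07]
[ 300. -468.  385.] 324.8362473988234 [[ 0.42 -0.91  0.  ]
 [-0.88 -0.41  0.26]
 [-0.24 -0.11 -0.97]]
```

View pics/w1.png

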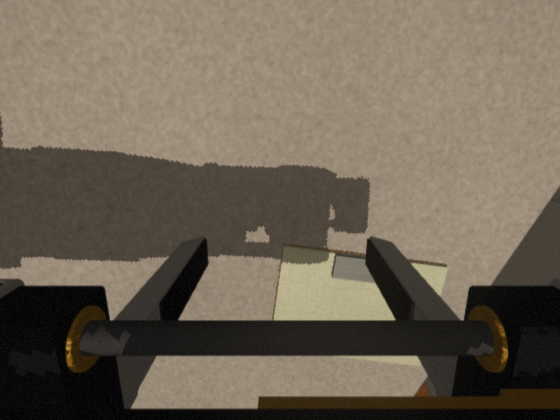

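The wrist picture shows only the floor and the notepad, because the moves were refused: every row needs all the keys. I'll send them again in full.

servo_tool:
  motion:
    - {"dx":1,"dy":-0.6,"dz":-0.6,"wx":0,"wy":0,"wz":-0.568,"fingers":-1}
    - {"dx":1,"dy":-0.6,"dz":-0.6,"wx":0,"wy":0,"wz":-0.568,"fingers":-1}
    - {"dx":1,"dy":-0.6,"dz":-0.6,"wx":0,"wy":0,"wz":-0.568,"fingers":-1}
    - {"dx":1,"dy":-0.6,"dz":-0.6,"wx":0,"wy":0,"wz":-0.568,"fingers":-1}
    - {"dx":1,"dy":-0.6,"dz":-0.6,"wx":0,"wy":0,"wz":-0.568,"fingers":-1}
    - {"dx":1,"dy":-0.6,"dz":-0.6,"wx":0,"wy":0,"wz":-0.568,"fingers":-1}
    - {"dx":1,"dy":-0.6,"dz":-0.6,"wx":0,"wy":0,"wz":-0.568,"fingers":-1}
    - {"dx":1,"dy":-0.6,"dz":-0.6,"wx":0,"wy":0,"wz":-0.568,"fingers":-1}
    - {"dx":1,"dy":-0.6,"dz":-0.6,"wx":0,"wy":0,"wz":-0.568,"fingers":-1}
    - {"dx":1,"dy":-0.6,"dz":-0.6,"wx":0,"wy":0,"wz":-0.568,"fingers":-1}

```text
clock: 2.35
eef_pos: [297.1, -402.3, 265.5]
eef_rot: [3.142, 0.0, 1.568]
wrist_force: [0.3, -0.7, 0.2]
finger_gap: 93.9
finger_force: 0.0
```

servo_tool:
  motion:
    - {"dx":0.6,"dy":1,"dz":0,"wx":0,"wy":0,"wz":0,"fingers":-1}
    - {"dx":0.6,"dy":1,"dz":0,"wx":0,"wy":0,"wz":0,"fingers":-1}
    - {"dx":0.6,"dy":1,"dz":0,"wx":0,"wy":0,"wz":0,"fingers":-1}
    - {"dx":0.6,"dy":1,"dz":0,"wx":0,"wy":0,"wz":0,"fingers":-1}
    - {"dx":0.6,"dy":1,"dz":0,"wx":0,"wy":0,"wz":0,"fingers":-1}

```text
clock: 2.85
eef_pos: [396.8, -342.4, 265.3]
eef_rot: [-3.141, -0.0, 1.57]
wrist_force: [-0.2, -0.3, -0.5]
finger_gap: 94.1
finger_force: 0.0
```

```bash
python3 - <<'E'
from h import *
s=read_state();print(s['clock'],np.round(s['eef_pos'],1),np.round(s['eef_rot'],3),np.round(s['joints'],2))
a=camera('wrist');save(a,'w2.png')
print(np.round(-np.array(a['R']).T@np.array(a['t'])),a['fx'],np.round(a['R'],2))
for q,h in dict(union=50,barb=60,foot_green=62,bin_yellow=3).items():
    for r in trace(q,a)[:3]: print(q,round(r['conf'],2),np.round(r['location']),np.round(ray(a,r['location'],h)),np.round(ray(a,r['location'],0)),r['pixels'].sum())
E
```

```text
2.85 [ 396.8 -342.4  265.3] [-3.141 -0.     1.57 ] [-0.78  0.2   1.5  -0.    1.44 -0.78]
[ 397. -268.  445.] 324.8362473988234 [[ 1.   -0.   -0.  ]
 [-0.   -0.97  0.26]
 [-0.   -0.26 -0.97]]
union 0.64 [338. 110.] [ 457. -258.   50.] [ 464. -257.    0.] 660
barb 0.77 [294.   4.] [ 405. -151.   60.] [ 407. -133.    0.] 554
bin_yellow 0.68 [488.  60.] [ 650. -197.    3.] [ 652. -196.    0.] 16268
```

View pics/w2.png

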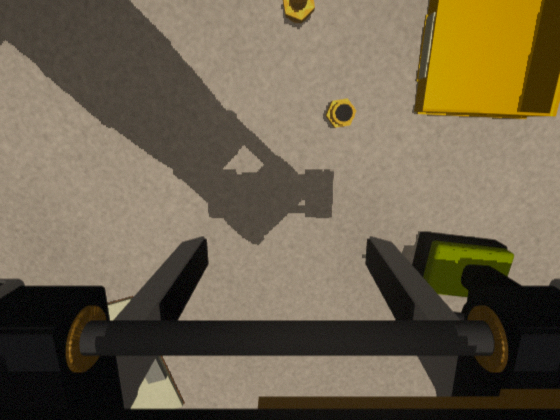

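The union, with its wide dark bore, is at (343,113), and the barb is at (294,4). The yellow bin is at upper right. I'll survey the rest of the row, fitting silhouettes for positions.

```bash
cat >> h.py <<'E'
M=dict(foot_black=[(23,0,16),(10.3,16,26),(6,26,70)],foot_green=[(21,0,12),(10.3,12,22),(6,22,62)],
 union=[(13.5,0,18),(17.3,18,32),(13.5,32,50)],barb=[(15,0,16),(18.3,16,30),(9,30,60)],roller=[(31,0,24)])
def sil(p,q,x,y,yaw=0):
    m=np.zeros((1260,1680),np.uint8);a=np.linspace(0,2*np.pi,40)
    def hull(P): cv2.fillPoly(m,[cv2.convexHull(np.int32([3*(proj(p,X)+[0,0]) for X in P]))],1)
    if q in M:
        for r,z0,z1 in M[q]: hull([(x+r*np.cos(t),y+r*np.sin(t),z) for t in a for z in (z0,z1)])
    else:
        c,s=np.cos(yaw),np.sin(yaw)
        hull([(x+c*u-s*v,y+s*u+c*v,z) for u,v,z in [(i*70,j*75,k) for i in(-1,1) for j in(-1,1) for k in(0,28 if i<0 else 55)]])
    return cv2.resize(m,(560,420),interpolation=cv2.INTER_AREA) if 0 else m[1::3,1::3]
def fit(p,r,q):
    mk=r['pixels']
    from scipy.optimize import minimize
    g0=ray(p,r['location'],20)[:2]; b=q.startswith('bin')
    f=lambda v:1-(sil(p,q,*v).astype(bool)&mk).sum()/max(1,(sil(p,q,*v).astype(bool)|mk).sum())
    n=3 if b else 2; x0=np.r_[g0,0][:n]
    S=np.vstack([x0]+[x0+d for d in np.diag([12,12,.1])[:n,:n]])
    o=minimize(f,x0,method='Nelder-Mead',options=dict(initial_simplex=S,maxiter=80))
    return o.x,1-o.fun
def survey(name):
    s=read_state();a=camera('wrist');save(a,name);print(round(s['clock'],2),np.round(s['eef_pos'],1))
    for q in list(M)+['bin_yellow','bin_blue','bin_red']:
        for r in trace(q,a)[:1]:
            if r['conf']<.4: continue
            rr,cc=np.nonzero(r['pixels']); edge=rr.min()==0 or cc.max()==559 or cc.min()==0
            x,i=fit(a,r,q); print(q,round(r['conf'],2),np.round(r['location']),np.round(x,2),'iou',round(i,2),'EDGE' if edge else '')
E
python3 -c "
from h import *
survey('w3.png')"
```

```text
3.1 [ 396.4 -342.8  265.6]
union 0.77 [340. 110.] [ 464.63 -260.73] iou 0.91 
barb 0.91 [296.   8.] [ 411.2  -138.18] iou 0.97 EDGE
bin_yellow 0.85 [489.  61.] [ 6.3662e+02 -1.8872e+02 -2.0000e-02] iou 0.98 EDGE
```

servo_tool:
  motion:
    - {"dx":1,"dy":0,"dz":0,"wx":0,"wy":0,"wz":0,"fingers":-1}
    - {"dx":1,"dy":0,"dz":0,"wx":0,"wy":0,"wz":0,"fingers":-1}
    - {"dx":1,"dy":0,"dz":0,"wx":0,"wy":0,"wz":0,"fingers":-1}
    - {"dx":1,"dy":0,"dz":0,"wx":0,"wy":0,"wz":0,"fingers":-1}

```text
clock: 3.95
eef_pos: [397.3, -241.9, 265.9]
eef_rot: [3.141, 0.001, 1.572]
wrist_force: [0.8, -0.6, -0.1]
finger_gap: 93.9
finger_force: 0.0
```

```bash
python3 -c "
from h import *
survey('w4.png')"
```

```text
3.95 [ 397.3 -241.9  265.9]
union 0.69 [338. 190.] [ 464.35 -260.23] iou 0.95 
barb 0.81 [296.  93.] [ 411.3  -138.94] iou 0.92 
bin_yellow 0.81 [485. 136.] [ 6.3905e+02 -1.8608e+02 -4.0000e-02] iou 0.96 EDGE
bin_blue 0.75 [486.  19.] [ 6.2791e+02  3.7400e+00 -5.0000e-02] iou 0.99 EDGE
```

servo_tool:
  motion:
    - {"dx":1,"dy":0,"dz":0,"wx":0,"wy":0,"wz":0,"fingers":-1}
    - {"dx":1,"dy":0,"dz":0,"wx":0,"wy":0,"wz":0,"fingers":-1}
    - {"dx":1,"dy":0,"dz":0,"wx":0,"wy":0,"wz":0,"fingers":-1}
    - {"dx":1,"dy":0,"dz":0,"wx":0,"wy":0,"wz":0,"fingers":-1}

```text
clock: 4.8
eef_pos: [397.3, -141.9, 265.7]
eef_rot: [3.141, 0.0, 1.573]
wrist_force: [-0.6, -0.5, -0.3]
finger_gap: 93.8
finger_force: 0.0
```

```bash
python3 -c "
from h import *
survey('w5.png')"
```

```text
4.8 [ 397.3 -141.9  265.7]
foot_green 0.63 [328.  50.] [446.47  12.33] iou 0.88 
union 0.83 [332. 260.] [ 464.65 -260.42] iou 0.96 
barb 0.62 [295. 173.] [ 411.11 -138.65] iou 0.93 
bin_yellow 0.92 [471. 211.] [ 6.3991e+02 -1.8601e+02 -6.0000e-02] iou 0.94 
bin_blue 0.94 [482.  61.] [ 6.2865e+02  1.5200e+00 -4.0000e-02] iou 0.98 EDGE
```

servo_tool:
  motion:
    - {"dx":1,"dy":0,"dz":0,"wx":0,"wy":0,"wz":0,"fingers":-1}
    - {"dx":1,"dy":0,"dz":0,"wx":0,"wy":0,"wz":0,"fingers":-1}
    - {"dx":1,"dy":0,"dz":0,"wx":0,"wy":0,"wz":0,"fingers":-1}
    - {"dx":1,"dy":0,"dz":0,"wx":0,"wy":0,"wz":0,"fingers":-1}

```text
clock: 5.65
eef_pos: [397.2, -41.8, 265.6]
eef_rot: [3.141, 0.0, 1.573]
wrist_force: [0.5, -0.4, -1.2]
finger_gap: 93.9
finger_force: 0.0
```

```bash
python3 -c "
from h import *
survey('w6.png')"
```

```text
5.65 [397.2 -41.8 265.6]
foot_green 0.57 [325. 135.] [447.44  13.46] iou 0.92 
union 0.75 [325. 313.] [ 460.6  -243.25] iou 0.3 
barb 0.72 [295. 245.] [ 410.74 -138.1 ] iou 0.95 
bin_yellow 0.91 [463. 256.] [ 6.4675e+02 -1.7571e+02  1.3000e-01] iou 0.58 
bin_blue 0.76 [475. 139.] [ 6.2963e+02  4.5600e+00 -6.0000e-02] iou 0.96 EDGE
bin_red 0.89 [479.  27.] [6.2311e+02 1.8695e+02 1.1000e-01] iou 0.98 EDGE
```

servo_tool:
  motion:
    - {"dx":1,"dy":0,"dz":0,"wx":0,"wy":0,"wz":0,"fingers":-1}
    - {"dx":1,"dy":0,"dz":0,"wx":0,"wy":0,"wz":0,"fingers":-1}
    - {"dx":1,"dy":0,"dz":0,"wx":0,"wy":0,"wz":0,"fingers":-1}
    - {"dx":1,"dy":0,"dz":0,"wx":0,"wy":0,"wz":0,"fingers":-1}

```text
clock: 6.5
eef_pos: [397.0, 58.3, 265.4]
eef_rot: [-3.141, 0.0, 1.573]
wrist_force: [-0.1, -0.8, 0.2]
finger_gap: 93.9
finger_force: 0.0
```

```bash
python3 -c "
from h import *
survey('w7.png')"
```

```text
6.5 [397.   58.3 265.4]
foot_black 0.68 [311.  14.] [421.   261.08] iou 0.98 EDGE
foot_green 0.73 [320. 207.] [447.72  13.58] iou 0.91 
union 0.69 [327. 378.] [ 464.52 -259.68] iou 0.89 
roller 0.7 [317.  99.] [434.72 154.92] iou 0.96 
bin_yellow 0.96 [422. 367.] [ 5.9895e+02 -1.9558e+02  1.8000e-01] iou 0.15 
bin_blue 0.66 [464. 217.] [ 6.3106e+02  4.6000e+00 -6.0000e-02] iou 0.94 
bin_red 0.94 [483.  70.] [6.2620e+02 1.8811e+02 1.2000e-01] iou 0.97 EDGE
```

The fits agree from view to view:

| Thing | x, y (mm) |
|---|---|
| roller | (434.7, 155) |
| black foot | (421, 261) |
| green foot | (447.5, 13.5) |
| barb | (411, -138.6) |
| union | (464.5, -260.3) |
| red bin | (625, 188) |
| blue bin | (630, 3) |
| yellow bin | (638, -187) |

I'll take the roller first.

servo_tool:
  motion:
    - {"dx":0.967,"dy":0.377,"dz":1,"wx":0,"wy":0,"wz":0,"fingers":-1}
    - {"dx":0.967,"dy":0.377,"dz":1,"wx":0,"wy":0,"wz":0,"fingers":-1}
    - {"dx":0.967,"dy":0.377,"dz":1,"wx":0,"wy":0,"wz":0,"fingers":-1}
    - {"dx":0.967,"dy":0.377,"dz":1,"wx":0,"wy":0,"wz":0,"fingers":-1}
    - {"dx":0.967,"dy":0.377,"dz":1,"wx":0,"wy":0,"wz":0,"fingers":-1}

```text
clock: 7.45
eef_pos: [434.6, 154.4, 165.2]
eef_rot: [-3.14, 0.0, 1.572]
wrist_force: [0.4, -0.7, 0.2]
finger_gap: 94.3
finger_force: 0.0
```

servo_tool:
  motion:
    - {"dx":0,"dy":0,"dz":0.5,"wx":0,"wy":0,"wz":0,"fingers":-1}
    - {"dx":0,"dy":0,"dz":0.9,"wx":0,"wy":0,"wz":0,"fingers":-1}
    - {"dx":0,"dy":0,"dz":1,"wx":0,"wy":0,"wz":0,"fingers":-1}
    - {"dx":0,"dy":0,"dz":1,"wx":0,"wy":0,"wz":0,"fingers":-1}

```text
clock: 7.85
eef_pos: [435.0, 153.8, 66.1]
eef_rot: [-3.141, 0.0, 1.57]
wrist_force: [0.7, -0.4, 1.2]
finger_gap: 93.9
finger_force: 0.0
```

```bash
python3 -c "
from h import *
print(read_state()['eef_pos'])
a=camera('wrist');save(a,'w8.png')"
```

```text
[434.99448156 153.79429768  66.06395208]
```

View pics/w8.png

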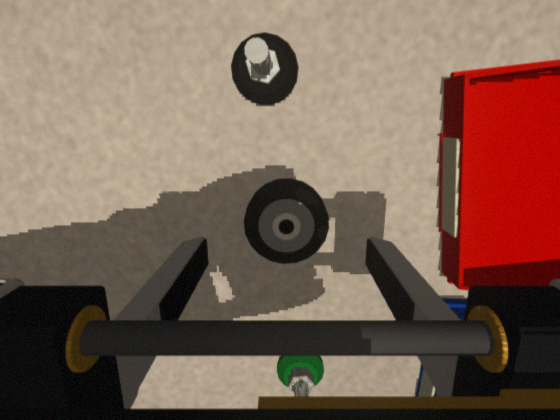

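The roller, at (287,225), is midway between the finger tips at columns 206 and 366. I'll descend and grip.

servo_tool:
  motion:
    - {"dx":0.01,"dy":0,"dz":0.4,"wx":0,"wy":0,"wz":0,"fingers":-1}
    - {"dx":0.01,"dy":0,"dz":0.55,"wx":0,"wy":0,"wz":0,"fingers":-1}
    - {"dx":0.01,"dy":0,"dz":0.625,"wx":0,"wy":0,"wz":0,"fingers":-1}
    - {"dx":0.01,"dy":0,"dz":0.625,"wx":0,"wy":0,"wz":0,"fingers":-1}

```text
clock: 8.3
eef_pos: [435.6, 155.5, 4.1]
eef_rot: [3.14, -0.0, 1.571]
wrist_force: [0.5, 0.2, -0.2]
finger_gap: 94.0
finger_force: 0.0
```

servo_tool:
  motion:
    - {"dx":0,"dy":0,"dz":0,"wx":0,"wy":0,"wz":0,"fingers":1}
    - {"dx":0,"dy":0,"dz":0,"wx":0,"wy":0,"wz":0,"fingers":1}
    - {"dx":0,"dy":0,"dz":0,"wx":0,"wy":0,"wz":0,"fingers":1}
    - {"dx":0,"dy":0,"dz":0,"wx":0,"wy":0,"wz":0,"fingers":1}
    - {"dx":0,"dy":0,"dz":0,"wx":0,"wy":0,"wz":0,"fingers":1}
    - {"dx":0,"dy":0,"dz":0,"wx":0,"wy":0,"wz":0,"fingers":1}
    - {"dx":0,"dy":0,"dz":0,"wx":0,"wy":0,"wz":0,"fingers":1}
    - {"dx":0,"dy":0,"dz":0,"wx":0,"wy":0,"wz":0,"fingers":1}
  newtons: 20

```text
clock: 9.1
eef_pos: [435.0, 155.5, 3.3]
eef_rot: [3.141, -0.0, 1.571]
wrist_force: [-2.0, -0.0, 5.8]
finger_gap: 61.7
finger_force: 20.0
```

servo_tool:
  motion:
    - {"dx":0,"dy":0,"dz":-0.3,"wx":0,"wy":0,"wz":0,"fingers":1}
    - {"dx":0,"dy":0,"dz":-0.7,"wx":0,"wy":0,"wz":0,"fingers":1}
    - {"dx":0,"dy":0,"dz":-1,"wx":0,"wy":0,"wz":0,"fingers":1}
    - {"dx":0,"dy":0.2,"dz":-1,"wx":0,"wy":0,"wz":0,"fingers":1}
    - {"dx":0.1,"dy":0.5,"dz":-1,"wx":0,"wy":0,"wz":0,"fingers":1}
    - {"dx":0.2,"dy":0.9,"dz":-1,"wx":0,"wy":0,"wz":0,"fingers":1}
    - {"dx":0.3,"dy":1,"dz":-1,"wx":0,"wy":0,"wz":0,"fingers":1}
    - {"dx":0.3,"dy":1,"dz":-1,"wx":0,"wy":0,"wz":0,"fingers":1}

```text
clock: 9.9
eef_pos: [535.4, 186.0, 102.2]
eef_rot: [-3.141, 0.0, 1.571]
wrist_force: [0.5, 0.3, -1.3]
finger_gap: 61.5
finger_force: 20.0
```

servo_tool:
  motion:
    - {"dx":0,"dy":0.4,"dz":0,"wx":0,"wy":0,"wz":0,"fingers":1}
    - {"dx":0.03,"dy":0.7,"dz":0,"wx":0,"wy":0,"wz":0,"fingers":1}
    - {"dx":0.03,"dy":0.9,"dz":0,"wx":0,"wy":0,"wz":0,"fingers":1}
    - {"dx":0.03,"dy":0.9,"dz":0.2,"wx":0,"wy":0,"wz":0,"fingers":1}
    - {"dx":0.03,"dy":0.9,"dz":0.6,"wx":0,"wy":0,"wz":0,"fingers":1}
    - {"dx":0.03,"dy":0.9,"dz":0.8,"wx":0,"wy":0,"wz":0,"fingers":1}
    - {"dx":0.03,"dy":0.9,"dz":0.9,"wx":0,"wy":0,"wz":0,"fingers":1}
    - {"dx":0.03,"dy":0.9,"dz":0.9,"wx":0,"wy":0,"wz":0,"fingers":1}

```text
clock: 10.7
eef_pos: [623.9, 188.1, 12.0]
eef_rot: [-3.14, 0.0, 1.571]
wrist_force: [-0.4, 0.3, -0.7]
finger_gap: 62.1
finger_force: 20.0
```

```bash
python3 -c "
from h import *
print(read_state()['eef_pos'])
a=camera('wrist');save(a,'w9.png')"
```

```text
[623.88119587 188.09064451  12.04466465]
```

View pics/w9.png

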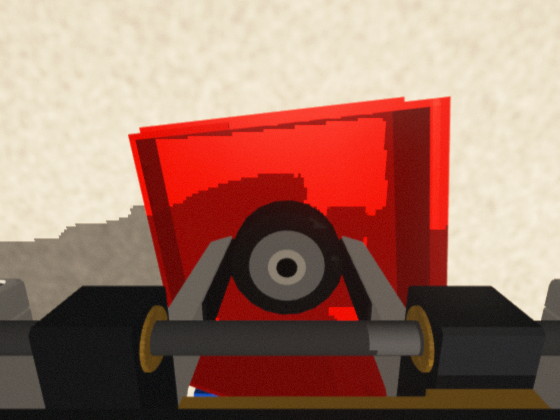

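The roller at (287,267) is held level inside the red bin, with room all round. I'll lower it the last 5.5 mm, release and retreat.

servo_tool:
  motion:
    - {"dx":0,"dy":0,"dz":0.03,"wx":0,"wy":0,"wz":0,"fingers":1}
    - {"dx":0,"dy":0,"dz":0.055,"wx":0,"wy":0,"wz":0,"fingers":1}
    - {"dx":0,"dy":0,"dz":0.055,"wx":0,"wy":0,"wz":0,"fingers":1}

```text
clock: 11.05
eef_pos: [624.9, 188.4, 7.8]
eef_rot: [3.141, -0.0, 1.571]
wrist_force: [-0.5, 0.5, -0.9]
finger_gap: 61.3
finger_force: 20.0
```

servo_tool:
  motion:
    - {"dx":0,"dy":0,"dz":0,"wx":0,"wy":0,"wz":0,"fingers":-0.6}
    - {"dx":0,"dy":0,"dz":0,"wx":0,"wy":0,"wz":0,"fingers":-0.6}
    - {"dx":0,"dy":0,"dz":0,"wx":0,"wy":0,"wz":0,"fingers":-0.6}
    - {"dx":0,"dy":0,"dz":0,"wx":0,"wy":0,"wz":0,"fingers":-0.6}
    - {"dx":0,"dy":0,"dz":-0.3,"wx":0,"wy":0,"wz":0,"fingers":-0.6}
    - {"dx":0,"dy":0,"dz":-0.7,"wx":0,"wy":0,"wz":0,"fingers":-0.6}
    - {"dx":0,"dy":0,"dz":-1,"wx":0,"wy":0,"wz":0,"fingers":-0.6}
    - {"dx":0,"dy":0,"dz":-1,"wx":0,"wy":0,"wz":0,"fingers":-1}

```text
clock: 11.85
eef_pos: [626.7, 188.9, 112.5]
eef_rot: [3.134, -0.002, 1.571]
wrist_force: [1.5, -1.0, -0.9]
finger_gap: 80.0
finger_force: 0.0
```

servo_tool:
  motion:
    - {"dx":0.2,"dy":-0.5,"dz":0,"wx":0,"wy":0,"wz":0,"fingers":-1}
    - {"dx":0.4,"dy":-1,"dz":0,"wx":0,"wy":0,"wz":0,"fingers":-1}
    - {"dx":0.4,"dy":-1,"dz":0,"wx":0,"wy":0,"wz":0,"fingers":-1}

```text
clock: 12.15
eef_pos: [520.6, 229.7, 106.4]
eef_rot: [-3.139, 0.001, 1.573]
wrist_force: [0.4, -1.0, -0.0]
finger_gap: 94.4
finger_force: 0.0
```

servo_tool:
  motion:
    - {"dx":0.2,"dy":-0.5,"dz":0,"wx":0,"wy":0,"wz":0,"fingers":-1}
    - {"dx":0.32,"dy":-1,"dz":0,"wx":0,"wy":0,"wz":0,"fingers":-1}
    - {"dx":0.32,"dy":-1,"dz":0,"wx":0,"wy":0,"wz":0,"fingers":-1}
    - {"dx":0.32,"dy":-1,"dz":0,"wx":0,"wy":0,"wz":0,"fingers":-1}

```text
clock: 12.55
eef_pos: [424.5, 260.8, 107.5]
eef_rot: [3.141, -0.0, 1.572]
wrist_force: [0.6, -0.6, 0.1]
finger_gap: 94.1
finger_force: 0.0
```

```bash
python3 -c "
from h import *
survey('w10.png')"
```

```text
12.55 [424.5 260.8 107.5]
foot_black 0.8 [283. 206.] [420.31 261.57] iou 0.92 
roller 0.9 [504. 270.] [626.82 187.3 ] iou 0.49 
bin_blue 0.81 [420. 385.] [571.03 -25.14   0.77] iou 0.15 
bin_red 0.69 [478. 238.] [6.3404e+02 2.0203e+02 3.4000e-01] iou 0.44 EDGE
```

servo_tool:
  motion:
    - {"dx":0.01,"dy":-0.04,"dz":0,"wx":0,"wy":0,"wz":0,"fingers":-0.5}
    - {"dx":0.01,"dy":-0.04,"dz":0.3,"wx":0,"wy":0,"wz":0,"fingers":-0.5}
    - {"dx":0.01,"dy":-0.04,"dz":0.6,"wx":0,"wy":0,"wz":0,"fingers":-0.5}
    - {"dx":0.01,"dy":-0.04,"dz":0.76,"wx":0,"wy":0,"wz":0,"fingers":-0.5}
    - {"dx":0.01,"dy":-0.04,"dz":0.76,"wx":0,"wy":0,"wz":0,"fingers":-0.5}

```text
clock: 13.5
eef_pos: [419.5, 260.9, 29.6]
eef_rot: [-3.138, 0.002, 1.571]
wrist_force: [0.1, 0.8, 1.2]
finger_gap: 70.2
finger_force: 0.0
```

servo_tool:
  motion:
    - {"dx":0,"dy":0,"dz":0,"wx":0,"wy":0,"wz":0,"fingers":1}
    - {"dx":0,"dy":0,"dz":0,"wx":0,"wy":0,"wz":0,"fingers":1}
    - {"dx":0,"dy":0,"dz":0,"wx":0,"wy":0,"wz":0,"fingers":1}
    - {"dx":0,"dy":0,"dz":0,"wx":0,"wy":0,"wz":0,"fingers":1}
    - {"dx":0,"dy":0,"dz":0,"wx":0,"wy":0,"wz":0,"fingers":1}
    - {"dx":0,"dy":0,"dz":0,"wx":0,"wy":0,"wz":0,"fingers":1}
    - {"dx":0,"dy":0,"dz":0,"wx":0,"wy":0,"wz":0,"fingers":1}
    - {"dx":0,"dy":0,"dz":0,"wx":0,"wy":0,"wz":0,"fingers":1}
    - {"dx":0,"dy":0,"dz":0,"wx":0,"wy":0,"wz":0,"fingers":1}
    - {"dx":0,"dy":0,"dz":0,"wx":0,"wy":0,"wz":0,"fingers":1}
  newtons: 25

```text
clock: 14.5
eef_pos: [420.7, 261.4, 31.4]
eef_rot: [-3.141, 0.0, 1.571]
wrist_force: [-0.5, -0.8, -0.6]
finger_gap: 11.4
finger_force: 25.0
```

The stud is held: the gap is 11.4 mm at 25 N. Next I'll carry the foot to the yellow bin at about (642, -152).

servo_tool:
  motion:
    - {"dx":0,"dy":0,"dz":-0.3,"wx":0,"wy":0,"wz":0,"fingers":1}
    - {"dx":0,"dy":0,"dz":-0.7,"wx":0,"wy":0,"wz":0,"fingers":1}
    - {"dx":0,"dy":0,"dz":-1,"wx":0,"wy":0,"wz":0,"fingers":1}
    - {"dx":-0.2,"dy":0,"dz":-1,"wx":0,"wy":0,"wz":0,"fingers":1}
    - {"dx":-0.6,"dy":0,"dz":-1,"wx":0,"wy":0,"wz":0,"fingers":1}

```text
clock: 15.0
eef_pos: [421.0, 202.1, 132.2]
eef_rot: [3.14, -0.001, 1.573]
wrist_force: [0.8, 0.1, -1.3]
finger_gap: 11.3
finger_force: 25.0
```

servo_tool:
  motion:
    - {"dx":-0.4,"dy":0.2,"dz":0,"wx":0,"wy":0,"wz":0,"fingers":1}
    - {"dx":-0.8,"dy":0.4,"dz":0,"wx":0,"wy":0,"wz":0,"fingers":1}
    - {"dx":-1,"dy":0.55,"dz":0,"wx":0,"wy":0,"wz":0,"fingers":1}

```text
clock: 15.3
eef_pos: [476.5, 98.8, 131.6]
eef_rot: [3.141, 0.0, 1.569]
wrist_force: [0.6, 0.4, -0.3]
finger_gap: 11.4
finger_force: 25.0
```

servo_tool:
  motion:
    - {"dx":-0.4,"dy":0.2,"dz":0,"wx":0,"wy":0,"wz":0,"fingers":1}
    - {"dx":-0.8,"dy":0.4,"dz":0,"wx":0,"wy":0,"wz":0,"fingers":1}
    - {"dx":-1,"dy":0.55,"dz":0,"wx":0,"wy":0,"wz":0,"fingers":1}

```text
clock: 15.6
eef_pos: [531.5, -1.4, 131.4]
eef_rot: [3.142, 0.0, 1.569]
wrist_force: [0.4, 0.8, -0.0]
finger_gap: 11.6
finger_force: 25.0
```

servo_tool:
  motion:
    - {"dx":-0.4,"dy":0.2,"dz":0,"wx":0,"wy":0,"wz":0,"fingers":1}
    - {"dx":-0.8,"dy":0.4,"dz":0,"wx":0,"wy":0,"wz":0,"fingers":1}
    - {"dx":-1,"dy":0.55,"dz":0,"wx":0,"wy":0,"wz":0,"fingers":1}

```text
clock: 15.9
eef_pos: [586.4, -101.5, 131.2]
eef_rot: [-3.141, 0.0, 1.569]
wrist_force: [-0.2, 1.1, -0.5]
finger_gap: 11.5
finger_force: 25.0
```

servo_tool:
  motion:
    - {"dx":-0.3,"dy":0.3,"dz":0,"wx":0,"wy":0,"wz":0,"fingers":1}
    - {"dx":-0.53,"dy":0.56,"dz":0,"wx":0,"wy":0,"wz":0,"fingers":1}
    - {"dx":-0.53,"dy":0.56,"dz":0,"wx":0,"wy":0,"wz":0,"fingers":1}
    - {"dx":-0.53,"dy":0.56,"dz":0.3,"wx":0,"wy":0,"wz":0,"fingers":1}
    - {"dx":-0.53,"dy":0.56,"dz":0.6,"wx":0,"wy":0,"wz":0,"fingers":1}
    - {"dx":-0.53,"dy":0.56,"dz":0.8,"wx":0,"wy":0,"wz":0,"fingers":1}
    - {"dx":-0.53,"dy":0.56,"dz":0.9,"wx":0,"wy":0,"wz":0,"fingers":1}
    - {"dx":-0.53,"dy":0.56,"dz":0.9,"wx":0,"wy":0,"wz":0,"fingers":1}

```text
clock: 16.7
eef_pos: [641.1, -151.1, 40.4]
eef_rot: [-3.14, -0.001, 1.571]
wrist_force: [-0.2, 0.8, -0.2]
finger_gap: 11.1
finger_force: 25.0
```

```bash
python3 -c "
from h import *
print(read_state()['eef_pos'])
a=camera('wrist');save(a,'w11.png')"
```

```text
[ 641.09268106 -151.12485565   40.37950933]
```

View pics/w11.png

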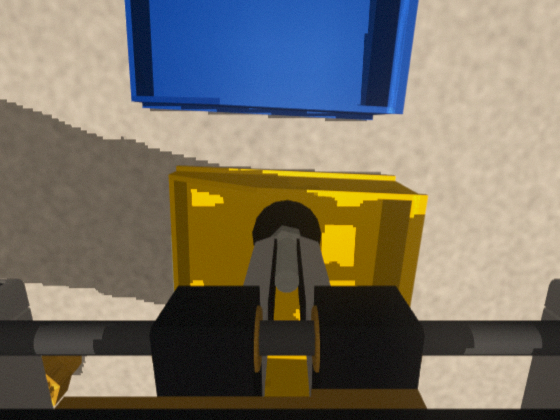

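The black foot hangs upright in the yellow bin at (287,225), clear of the walls. I'll lower it, release, rise and head for the green foot.

servo_tool:
  motion:
    - {"dx":0,"dy":0,"dz":0.03,"wx":0,"wy":0,"wz":0,"fingers":1}
    - {"dx":0,"dy":0,"dz":0.06,"wx":0,"wy":0,"wz":0,"fingers":1}
    - {"dx":0,"dy":0,"dz":0.06,"wx":0,"wy":0,"wz":0,"fingers":1}

```text
clock: 17.05
eef_pos: [641.8, -151.6, 35.6]
eef_rot: [3.141, 0.0, 1.571]
wrist_force: [0.1, -0.2, -0.5]
finger_gap: 11.4
finger_force: 25.0
```

servo_tool:
  motion:
    - {"dx":0,"dy":0,"dz":0,"wx":0,"wy":0,"wz":0,"fingers":0.2}
    - {"dx":0,"dy":0,"dz":0,"wx":0,"wy":0,"wz":0,"fingers":0.2}
    - {"dx":0,"dy":0,"dz":0,"wx":0,"wy":0,"wz":0,"fingers":0.2}
    - {"dx":0,"dy":0,"dz":0,"wx":0,"wy":0,"wz":0,"fingers":0.2}
    - {"dx":0,"dy":0,"dz":-0.3,"wx":0,"wy":0,"wz":0,"fingers":0.2}
    - {"dx":0,"dy":0,"dz":-0.7,"wx":0,"wy":0,"wz":0,"fingers":0.2}
    - {"dx":0,"dy":0,"dz":-0.85,"wx":0,"wy":0,"wz":0,"fingers":-0.5}
    - {"dx":0,"dy":0,"dz":-0.85,"wx":0,"wy":0,"wz":0,"fingers":-0.5}

```text
clock: 17.85
eef_pos: [642.8, -151.9, 122.9]
eef_rot: [3.138, 0.001, 1.571]
wrist_force: [-0.5, 0.6, -0.5]
finger_gap: 50.3
finger_force: 0.0
```

servo_tool:
  motion:
    - {"dx":0.5,"dy":-0.5,"dz":0,"wx":0,"wy":0,"wz":0,"fingers":-0.5}
    - {"dx":1,"dy":-1,"dz":0,"wx":0,"wy":0,"wz":0,"fingers":-0.5}
    - {"dx":1,"dy":-1,"dz":0,"wx":0,"wy":0,"wz":0,"fingers":-0.5}

```text
clock: 18.15
eef_pos: [539.1, -50.1, 118.2]
eef_rot: [-3.138, -0.001, 1.571]
wrist_force: [0.9, -0.4, 0.9]
finger_gap: 70.4
finger_force: 0.0
```

servo_tool:
  motion:
    - {"dx":0.3,"dy":-0.5,"dz":0,"wx":0,"wy":0,"wz":0,"fingers":-0.5}
    - {"dx":0.62,"dy":-0.95,"dz":0,"wx":0,"wy":0,"wz":0,"fingers":-0.5}
    - {"dx":0.62,"dy":-0.95,"dz":0,"wx":0,"wy":0,"wz":0,"fingers":-0.5}
    - {"dx":0.62,"dy":-0.95,"dz":0,"wx":0,"wy":0,"wz":0,"fingers":-0.5}

```text
clock: 18.55
eef_pos: [445.6, 11.2, 119.7]
eef_rot: [-3.14, -0.0, 1.572]
wrist_force: [0.6, -0.1, -0.2]
finger_gap: 70.8
finger_force: 0.0
```

```bash
python3 -c "
from h import *
survey('w12.png')"
```

```text
18.55 [445.6  11.2 119.7]
foot_green 0.86 [290. 202.] [447.11  13.29] iou 0.93 
barb 0.97 [246. 363.] [ 409.82 -157.36] iou 0.42 
roller 0.86 [513.  11.] [628.54 189.89] iou 0.98 EDGE
bin_yellow 0.63 [396. 390.] [ 558.65 -298.84    0.66] iou 0.05 
bin_blue 0.57 [481. 208.] [ 6.2702e+02  7.9800e+00 -3.0000e-02] iou 0.93 EDGE
bin_red 0.89 [475.  51.] [6.2321e+02 1.8578e+02 1.2000e-01] iou 0.85 EDGE
```

servo_tool:
  motion:
    - {"dx":0.02,"dy":0.015,"dz":0.4,"wx":0,"wy":0,"wz":0,"fingers":-0.5}
    - {"dx":0.02,"dy":0.015,"dz":0.7,"wx":0,"wy":0,"wz":0,"fingers":-0.5}
    - {"dx":0.02,"dy":0.015,"dz":0.85,"wx":0,"wy":0,"wz":0,"fingers":-0.5}
    - {"dx":0.02,"dy":0.015,"dz":0.925,"wx":0,"wy":0,"wz":0,"fingers":-0.5}
    - {"dx":0.02,"dy":0.015,"dz":0.925,"wx":0,"wy":0,"wz":0,"fingers":-0.5}

```text
clock: 19.5
eef_pos: [448.1, 12.4, 27.5]
eef_rot: [-3.14, -0.0, 1.571]
wrist_force: [0.6, -0.0, -0.8]
finger_gap: 70.2
finger_force: 0.0
```

servo_tool:
  motion:
    - {"dx":0,"dy":0,"dz":0,"wx":0,"wy":0,"wz":0,"fingers":1}
    - {"dx":0,"dy":0,"dz":0,"wx":0,"wy":0,"wz":0,"fingers":1}
    - {"dx":0,"dy":0,"dz":0,"wx":0,"wy":0,"wz":0,"fingers":1}
    - {"dx":0,"dy":0,"dz":0,"wx":0,"wy":0,"wz":0,"fingers":1}
    - {"dx":0,"dy":0,"dz":0,"wx":0,"wy":0,"wz":0,"fingers":1}
    - {"dx":0,"dy":0,"dz":0,"wx":0,"wy":0,"wz":0,"fingers":1}
    - {"dx":0,"dy":0,"dz":0,"wx":0,"wy":0,"wz":0,"fingers":1}
    - {"dx":0,"dy":0,"dz":0,"wx":0,"wy":0,"wz":0,"fingers":1}
    - {"dx":0,"dy":0,"dz":0,"wx":0,"wy":0,"wz":0,"fingers":1}
    - {"dx":0,"dy":0,"dz":0,"wx":0,"wy":0,"wz":0,"fingers":1}
  newtons: 25

```text
clock: 20.5
eef_pos: [448.2, 12.4, 27.9]
eef_rot: [-3.141, 0.0, 1.571]
wrist_force: [0.0, -0.2, -0.3]
finger_gap: 11.8
finger_force: 25.0
```

servo_tool:
  motion:
    - {"dx":0,"dy":0,"dz":-0.3,"wx":0,"wy":0,"wz":0,"fingers":1}
    - {"dx":0,"dy":0,"dz":-0.7,"wx":0,"wy":0,"wz":0,"fingers":1}
    - {"dx":0,"dy":0,"dz":-1,"wx":0,"wy":0,"wz":0,"fingers":1}
    - {"dx":-0.4,"dy":0,"dz":-1,"wx":0,"wy":0,"wz":0,"fingers":1}
    - {"dx":-0.9,"dy":0,"dz":-1,"wx":0,"wy":0,"wz":0,"fingers":1}

```text
clock: 21.0
eef_pos: [448.7, -77.7, 129.0]
eef_rot: [3.139, 0.0, 1.574]
wrist_force: [1.5, 0.5, -0.8]
finger_gap: 11.6
finger_force: 25.0
```

servo_tool:
  motion:
    - {"dx":-0.4,"dy":0.4,"dz":0,"wx":0,"wy":0,"wz":0,"fingers":1}
    - {"dx":-0.8,"dy":0.8,"dz":0,"wx":0,"wy":0,"wz":0,"fingers":1}
    - {"dx":-0.95,"dy":0.95,"dz":0,"wx":0,"wy":0,"wz":0,"fingers":1}

```text
clock: 21.3
eef_pos: [544.6, -175.0, 127.8]
eef_rot: [3.141, 0.0, 1.569]
wrist_force: [-0.1, 0.6, -1.1]
finger_gap: 11.3
finger_force: 25.0
```

servo_tool:
  motion:
    - {"dx":-0.3,"dy":0.4,"dz":0,"wx":0,"wy":0,"wz":0,"fingers":1}
    - {"dx":-0.5,"dy":0.8,"dz":0,"wx":0,"wy":0,"wz":0,"fingers":1}
    - {"dx":-0.5,"dy":0.93,"dz":0,"wx":0,"wy":0,"wz":0,"fingers":1}
    - {"dx":-0.5,"dy":0.93,"dz":0,"wx":0,"wy":0,"wz":0,"fingers":1}
    - {"dx":-0.5,"dy":0.93,"dz":0.3,"wx":0,"wy":0,"wz":0,"fingers":1}
    - {"dx":-0.5,"dy":0.93,"dz":0.6,"wx":0,"wy":0,"wz":0,"fingers":1}
    - {"dx":-0.5,"dy":0.93,"dz":0.8,"wx":0,"wy":0,"wz":0,"fingers":1}
    - {"dx":-0.5,"dy":0.93,"dz":0.9,"wx":0,"wy":0,"wz":0,"fingers":1}
    - {"dx":-0.5,"dy":0.93,"dz":0.9,"wx":0,"wy":0,"wz":0,"fingers":1}

```text
clock: 22.2
eef_pos: [635.4, -222.1, 37.1]
eef_rot: [-3.14, -0.001, 1.571]
wrist_force: [0.0, 1.1, -0.4]
finger_gap: 11.7
finger_force: 25.0
```

```bash
python3 -c "
from h import *
print(read_state()['eef_pos'])
a=camera('wrist');save(a,'w13.png')"
```

```text
[ 635.36388157 -222.13704541   37.13595576]
```

View pics/w13.png

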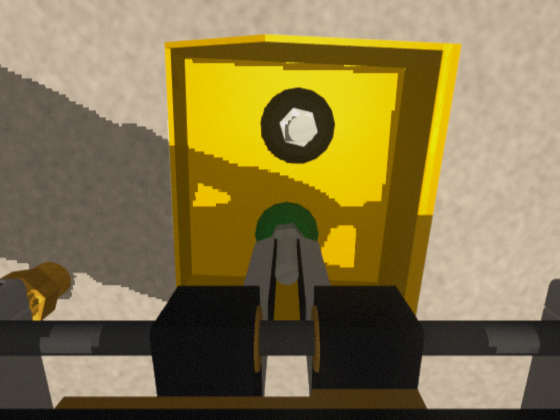

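The black foot stands upright at (298,125) and the green foot hangs at (287,222) with clearance. I'll lower and release it, then go to the barb.

servo_tool:
  motion:
    - {"dx":0,"dy":0,"dz":0.03,"wx":0,"wy":0,"wz":0,"fingers":1}
    - {"dx":0,"dy":0,"dz":0.062,"wx":0,"wy":0,"wz":0,"fingers":1}
    - {"dx":0,"dy":0,"dz":0.062,"wx":0,"wy":0,"wz":0,"fingers":1}

```text
clock: 22.55
eef_pos: [636.3, -222.6, 31.9]
eef_rot: [3.141, 0.0, 1.571]
wrist_force: [-0.8, 1.0, -1.1]
finger_gap: 11.4
finger_force: 25.0
```

servo_tool:
  motion:
    - {"dx":0,"dy":0,"dz":0,"wx":0,"wy":0,"wz":0,"fingers":0.2}
    - {"dx":0,"dy":0,"dz":0,"wx":0,"wy":0,"wz":0,"fingers":0.2}
    - {"dx":0,"dy":0,"dz":0,"wx":0,"wy":0,"wz":0,"fingers":0.2}
    - {"dx":0,"dy":0,"dz":0,"wx":0,"wy":0,"wz":0,"fingers":0.2}
    - {"dx":0,"dy":0,"dz":-0.3,"wx":0,"wy":0,"wz":0,"fingers":0.2}
    - {"dx":0,"dy":0,"dz":-0.7,"wx":0,"wy":0,"wz":0,"fingers":0.2}
    - {"dx":0,"dy":0,"dz":-0.9,"wx":0,"wy":0,"wz":0,"fingers":-0.5}
    - {"dx":0,"dy":0,"dz":-0.9,"wx":0,"wy":0,"wz":0,"fingers":-0.5}

```text
clock: 23.35
eef_pos: [637.6, -223.1, 125.4]
eef_rot: [3.136, 0.002, 1.571]
wrist_force: [-0.4, 0.5, -1.0]
finger_gap: 50.4
finger_force: 0.0
```

servo_tool:
  motion:
    - {"dx":0.1,"dy":-0.5,"dz":0,"wx":0,"wy":0,"wz":0,"fingers":-0.5}
    - {"dx":0.2,"dy":-1,"dz":0,"wx":0,"wy":0,"wz":0,"fingers":-0.5}
    - {"dx":0.2,"dy":-1,"dz":0,"wx":0,"wy":0,"wz":0,"fingers":-0.5}

```text
clock: 23.65
eef_pos: [530.1, -200.6, 118.5]
eef_rot: [-3.134, -0.003, 1.57]
wrist_force: [0.1, 0.1, -0.3]
finger_gap: 70.2
finger_force: 0.0
```

servo_tool:
  motion:
    - {"dx":0.3,"dy":-0.5,"dz":0,"wx":0,"wy":0,"wz":0,"fingers":-0.5}
    - {"dx":0.63,"dy":-1,"dz":0,"wx":0,"wy":0,"wz":0,"fingers":-0.5}
    - {"dx":0.63,"dy":-1,"dz":0,"wx":0,"wy":0,"wz":0,"fingers":-0.5}

```text
clock: 23.95
eef_pos: [433.3, -137.8, 120.5]
eef_rot: [-3.139, -0.001, 1.571]
wrist_force: [0.3, -0.3, -0.2]
finger_gap: 70.6
finger_force: 0.0
```

servo_tool:
  motion:
    - {"dx":0,"dy":-0.24,"dz":0,"wx":0,"wy":0,"wz":0,"fingers":-0.5}
    - {"dx":0,"dy":-0.24,"dz":0,"wx":0,"wy":0,"wz":0,"fingers":-0.5}
    - {"dx":0,"dy":-0.24,"dz":0,"wx":0,"wy":0,"wz":0,"fingers":-0.5}

```text
clock: 24.25
eef_pos: [412.7, -139.8, 121.6]
eef_rot: [3.141, 0.0, 1.57]
wrist_force: [0.5, 0.1, 0.0]
finger_gap: 70.8
finger_force: 0.0
```

```bash
python3 -c "
from h import *
survey('w14.png')"
```

```text
24.25 [ 412.7 -139.8  121.6]
foot_black 0.73 [535. 216.] [ 645.09 -152.55] iou 0.89 EDGE
foot_green 0.66 [517. 279.] [ 639.42 -222.33] iou 0.59 
union 0.63 [337. 307.] [ 459.74 -235.71] iou 0.27 
barb 0.9 [281. 203.] [ 410.52 -138.4 ] iou 0.93 
bin_yellow 0.9 [489. 237.] [ 6.378e+02 -1.562e+02 -9.000e-02] iou 0.55 EDGE
bin_blue 0.67 [504.  66.] [ 6.2591e+02  2.1100e+00 -4.0000e-02] iou 0.99 EDGE
```

servo_tool:
  motion:
    - {"dx":0.013,"dy":-0.015,"dz":0.4,"wx":0,"wy":0,"wz":0,"fingers":-0.5}
    - {"dx":0.013,"dy":-0.015,"dz":0.7,"wx":0,"wy":0,"wz":0,"fingers":-0.5}
    - {"dx":0.013,"dy":-0.015,"dz":0.82,"wx":0,"wy":0,"wz":0,"fingers":-0.5}
    - {"dx":0.013,"dy":-0.015,"dz":0.88,"wx":0,"wy":0,"wz":0,"fingers":-0.5}
    - {"dx":0.013,"dy":-0.015,"dz":0.88,"wx":0,"wy":0,"wz":0,"fingers":-0.5}

```text
clock: 25.2
eef_pos: [411.0, -138.4, 34.0]
eef_rot: [-3.142, -0.0, 1.571]
wrist_force: [-0.5, 0.3, 0.0]
finger_gap: 70.9
finger_force: 0.0
```

servo_tool:
  motion:
    - {"dx":0,"dy":0,"dz":0,"wx":0,"wy":0,"wz":0,"fingers":1}
    - {"dx":0,"dy":0,"dz":0,"wx":0,"wy":0,"wz":0,"fingers":1}
    - {"dx":0,"dy":0,"dz":0,"wx":0,"wy":0,"wz":0,"fingers":1}
    - {"dx":0,"dy":0,"dz":0,"wx":0,"wy":0,"wz":0,"fingers":1}
    - {"dx":0,"dy":0,"dz":0,"wx":0,"wy":0,"wz":0,"fingers":1}
    - {"dx":0,"dy":0,"dz":0,"wx":0,"wy":0,"wz":0,"fingers":1}
    - {"dx":0,"dy":0,"dz":0,"wx":0,"wy":0,"wz":0,"fingers":1}
    - {"dx":0,"dy":0,"dz":0,"wx":0,"wy":0,"wz":0,"fingers":1}
    - {"dx":0,"dy":0,"dz":0,"wx":0,"wy":0,"wz":0,"fingers":1}
    - {"dx":0,"dy":0,"dz":0,"wx":0,"wy":0,"wz":0,"fingers":1}
  newtons: 30

```text
clock: 26.2
eef_pos: [410.8, -138.3, 33.7]
eef_rot: [-3.142, -0.0, 1.571]
wrist_force: [0.2, 0.5, -1.8]
finger_gap: 17.8
finger_force: 30.0
```

servo_tool:
  motion:
    - {"dx":0,"dy":0,"dz":-0.3,"wx":0,"wy":0,"wz":0,"fingers":1}
    - {"dx":0,"dy":0,"dz":-0.7,"wx":0,"wy":0,"wz":0,"fingers":1}
    - {"dx":0,"dy":0,"dz":-1,"wx":0,"wy":0,"wz":0,"fingers":1}
    - {"dx":0.4,"dy":0.2,"dz":-1,"wx":0,"wy":0,"wz":0,"fingers":1}
    - {"dx":0.8,"dy":0.4,"dz":-1,"wx":0,"wy":0,"wz":0,"fingers":1}
    - {"dx":0.8,"dy":0.4,"dz":-1,"wx":0,"wy":0,"wz":0,"fingers":1}

```text
clock: 26.8
eef_pos: [452.0, -55.0, 133.9]
eef_rot: [3.141, -0.0, 1.574]
wrist_force: [0.3, -0.1, -1.4]
finger_gap: 17.2
finger_force: 30.0
```

servo_tool:
  motion:
    - {"dx":0.4,"dy":0.4,"dz":0,"wx":0,"wy":0,"wz":0,"fingers":1}
    - {"dx":0.8,"dy":0.8,"dz":0,"wx":0,"wy":0,"wz":0,"fingers":1}
    - {"dx":0.96,"dy":0.9,"dz":0,"wx":0,"wy":0,"wz":0,"fingers":1}
    - {"dx":0.96,"dy":0.9,"dz":0,"wx":0,"wy":0,"wz":0,"fingers":1}

```text
clock: 27.2
eef_pos: [542.0, 39.9, 133.1]
eef_rot: [-3.141, -0.0, 1.574]
wrist_force: [-0.3, -0.1, -2.5]
finger_gap: 17.4
finger_force: 30.0
```

servo_tool:
  motion:
    - {"dx":0,"dy":0.4,"dz":0,"wx":0,"wy":0,"wz":0,"fingers":1}
    - {"dx":0,"dy":0.87,"dz":0,"wx":0,"wy":0,"wz":0,"fingers":1}
    - {"dx":0,"dy":0.87,"dz":0,"wx":0,"wy":0,"wz":0,"fingers":1}
    - {"dx":0,"dy":0.87,"dz":0.3,"wx":0,"wy":0,"wz":0,"fingers":1}
    - {"dx":0,"dy":0.87,"dz":0.6,"wx":0,"wy":0,"wz":0,"fingers":1}
    - {"dx":0,"dy":0.87,"dz":0.8,"wx":0,"wy":0,"wz":0,"fingers":1}
    - {"dx":0,"dy":0.87,"dz":0.9,"wx":0,"wy":0,"wz":0,"fingers":1}
    - {"dx":0,"dy":0.87,"dz":0.9,"wx":0,"wy":0,"wz":0,"fingers":1}

```text
clock: 28.0
eef_pos: [626.8, 37.1, 42.8]
eef_rot: [-3.139, 0.0, 1.57]
wrist_force: [0.2, -0.2, -0.8]
finger_gap: 17.3
finger_force: 30.0
```

```bash
python3 -c "
from h import *
print(read_state()['eef_pos'])
a=camera('wrist');save(a,'w15.png')"
```

```text
[626.79678508  37.13780524  42.79399797]
```

View pics/w15.png

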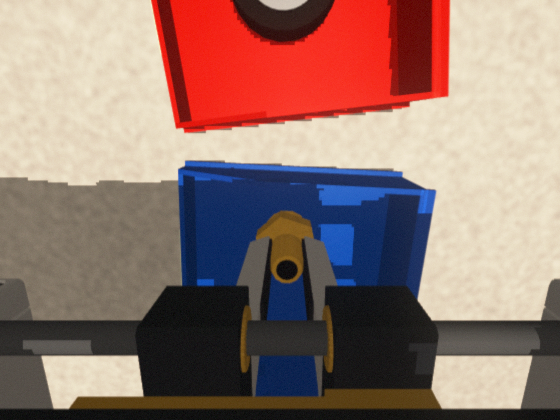

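The barb hangs upright in the blue bin at (287,250), clear of the walls. I'll lower and release it, then go to the union.

servo_tool:
  motion:
    - {"dx":0,"dy":0,"dz":0.03,"wx":0,"wy":0,"wz":0,"fingers":1}
    - {"dx":0,"dy":0,"dz":0.06,"wx":0,"wy":0,"wz":0,"fingers":1}
    - {"dx":0,"dy":0,"dz":0.06,"wx":0,"wy":0,"wz":0,"fingers":1}

```text
clock: 28.35
eef_pos: [627.8, 37.7, 37.9]
eef_rot: [3.141, -0.0, 1.571]
wrist_force: [-0.3, -0.3, -2.0]
finger_gap: 17.4
finger_force: 30.0
```

servo_tool:
  motion:
    - {"dx":0,"dy":0,"dz":0,"wx":0,"wy":0,"wz":0,"fingers":0.1}
    - {"dx":0,"dy":0,"dz":0,"wx":0,"wy":0,"wz":0,"fingers":0.1}
    - {"dx":0,"dy":0,"dz":0,"wx":0,"wy":0,"wz":0,"fingers":0.1}
    - {"dx":0,"dy":0,"dz":0,"wx":0,"wy":0,"wz":0,"fingers":0.1}
    - {"dx":0,"dy":0,"dz":-0.3,"wx":0,"wy":0,"wz":0,"fingers":0.1}
    - {"dx":0,"dy":0,"dz":-0.7,"wx":0,"wy":0,"wz":0,"fingers":0.1}
    - {"dx":0,"dy":0,"dz":-0.9,"wx":0,"wy":0,"wz":0,"fingers":-0.5}
    - {"dx":0,"dy":0,"dz":-0.9,"wx":0,"wy":0,"wz":0,"fingers":-0.5}

```text
clock: 29.15
eef_pos: [629.1, 37.7, 131.2]
eef_rot: [3.136, -0.0, 1.571]
wrist_force: [0.6, -0.4, 0.1]
finger_gap: 54.7
finger_force: 0.0
```

servo_tool:
  motion:
    - {"dx":-0.5,"dy":-0.4,"dz":0,"wx":0,"wy":0,"wz":0,"fingers":-0.5}
    - {"dx":-1,"dy":-0.8,"dz":0,"wx":0,"wy":0,"wz":0,"fingers":-0.5}
    - {"dx":-1,"dy":-0.8,"dz":0,"wx":0,"wy":0,"wz":0,"fingers":-0.5}

```text
clock: 29.45
eef_pos: [545.4, -64.0, 126.5]
eef_rot: [-3.139, -0.0, 1.57]
wrist_force: [0.9, -0.0, 0.3]
finger_gap: 70.4
finger_force: 0.0
```

servo_tool:
  motion:
    - {"dx":-0.5,"dy":-0.4,"dz":0,"wx":0,"wy":0,"wz":0,"fingers":-0.5}
    - {"dx":-1,"dy":-0.83,"dz":0,"wx":0,"wy":0,"wz":0,"fingers":-0.5}
    - {"dx":-1,"dy":-0.83,"dz":0,"wx":0,"wy":0,"wz":0,"fingers":-0.5}

```text
clock: 29.75
eef_pos: [462.4, -163.9, 126.7]
eef_rot: [-3.14, -0.0, 1.57]
wrist_force: [0.7, -0.0, 0.8]
finger_gap: 70.6
finger_force: 0.0
```

servo_tool:
  motion:
    - {"dx":-0.5,"dy":0,"dz":0,"wx":0,"wy":0,"wz":0,"fingers":-0.5}
    - {"dx":-0.98,"dy":0,"dz":0,"wx":0,"wy":0,"wz":0,"fingers":-0.5}
    - {"dx":-0.98,"dy":0,"dz":0,"wx":0,"wy":0,"wz":0,"fingers":-0.5}
    - {"dx":-0.98,"dy":0,"dz":0,"wx":0,"wy":0,"wz":0,"fingers":-0.5}

```text
clock: 30.15
eef_pos: [464.1, -260.5, 126.5]
eef_rot: [-3.14, -0.001, 1.569]
wrist_force: [-0.8, 0.4, -0.4]
finger_gap: 70.3
finger_force: 0.0
```

```bash
python3 -c "
from h import *
survey('w16.png')"
```

```text
30.15 [ 464.1 -260.5  126.5]
foot_black 0.73 [501.  72.] [ 643.6  -151.74] iou 0.9 EDGE
foot_green 0.6 [479. 160.] [ 638.37 -221.55] iou 0.92 
union 0.67 [283. 203.] [ 464.12 -259.31] iou 0.91 
bin_yellow 0.93 [475. 123.] [ 6.3586e+02 -1.8583e+02 -6.0000e-02] iou 0.8 EDGE
bin_red 0.56 [481. 159.] [ 718.91 -219.21    0.85] iou 0.16
```

servo_tool:
  motion:
    - {"dx":0.005,"dy":0,"dz":0.4,"wx":0,"wy":0,"wz":0,"fingers":-0.5}
    - {"dx":0.005,"dy":0,"dz":0.7,"wx":0,"wy":0,"wz":0,"fingers":-0.5}
    - {"dx":0.005,"dy":0,"dz":0.85,"wx":0,"wy":0,"wz":0,"fingers":-0.5}
    - {"dx":0.005,"dy":0,"dz":0.925,"wx":0,"wy":0,"wz":0,"fingers":-0.5}
    - {"dx":0.005,"dy":0,"dz":0.925,"wx":0,"wy":0,"wz":0,"fingers":-0.5}

```text
clock: 31.1
eef_pos: [464.6, -259.5, 34.8]
eef_rot: [-3.141, -0.001, 1.571]
wrist_force: [-0.1, 0.7, -0.2]
finger_gap: 70.4
finger_force: 0.0
```

servo_tool:
  motion:
    - {"dx":0,"dy":0,"dz":0,"wx":0,"wy":0,"wz":0,"fingers":1}
    - {"dx":0,"dy":0,"dz":0,"wx":0,"wy":0,"wz":0,"fingers":1}
    - {"dx":0,"dy":0,"dz":0,"wx":0,"wy":0,"wz":0,"fingers":1}
    - {"dx":0,"dy":0,"dz":0,"wx":0,"wy":0,"wz":0,"fingers":1}
    - {"dx":0,"dy":0,"dz":0,"wx":0,"wy":0,"wz":0,"fingers":1}
    - {"dx":0,"dy":0,"dz":0,"wx":0,"wy":0,"wz":0,"fingers":1}
    - {"dx":0,"dy":0,"dz":0,"wx":0,"wy":0,"wz":0,"fingers":1}
    - {"dx":0,"dy":0,"dz":0,"wx":0,"wy":0,"wz":0,"fingers":1}
    - {"dx":0,"dy":0,"dz":0,"wx":0,"wy":0,"wz":0,"fingers":1}
    - {"dx":0,"dy":0,"dz":0,"wx":0,"wy":0,"wz":0,"fingers":1}
  newtons: 30

```text
clock: 32.1
eef_pos: [464.8, -259.8, 35.3]
eef_rot: [3.142, 0.0, 1.571]
wrist_force: [-0.4, 0.1, 2.5]
finger_gap: 26.4
finger_force: 29.9
```

servo_tool:
  motion:
    - {"dx":0,"dy":0,"dz":-0.3,"wx":0,"wy":0,"wz":0,"fingers":1}
    - {"dx":0,"dy":0,"dz":-0.7,"wx":0,"wy":0,"wz":0,"fingers":1}
    - {"dx":0,"dy":0,"dz":-1,"wx":0,"wy":0,"wz":0,"fingers":1}
    - {"dx":0.4,"dy":0,"dz":-1,"wx":0,"wy":0,"wz":0,"fingers":1}
    - {"dx":0.8,"dy":0,"dz":-1,"wx":0,"wy":0,"wz":0,"fingers":1}
    - {"dx":0.8,"dy":0,"dz":-1,"wx":0,"wy":0,"wz":0,"fingers":1}

```text
clock: 32.7
eef_pos: [464.5, -176.5, 135.2]
eef_rot: [-3.141, -0.001, 1.574]
wrist_force: [0.8, -0.1, -1.6]
finger_gap: 26.3
finger_force: 29.9
```

servo_tool:
  motion:
    - {"dx":0.4,"dy":0.3,"dz":0,"wx":0,"wy":0,"wz":0,"fingers":1}
    - {"dx":0.8,"dy":0.6,"dz":0,"wx":0,"wy":0,"wz":0,"fingers":1}
    - {"dx":1,"dy":0.8,"dz":0,"wx":0,"wy":0,"wz":0,"fingers":1}
    - {"dx":1,"dy":0.8,"dz":0,"wx":0,"wy":0,"wz":0,"fingers":1}

```text
clock: 33.1
eef_pos: [546.3, -77.6, 134.7]
eef_rot: [-3.141, -0.0, 1.574]
wrist_force: [0.3, -0.3, -1.6]
finger_gap: 26.2
finger_force: 29.9
```

servo_tool:
  motion:
    - {"dx":0.2,"dy":0.4,"dz":0,"wx":0,"wy":0,"wz":0,"fingers":1}
    - {"dx":0.48,"dy":0.82,"dz":0,"wx":0,"wy":0,"wz":0,"fingers":1}
    - {"dx":0.48,"dy":0.82,"dz":0,"wx":0,"wy":0,"wz":0,"fingers":1}
    - {"dx":0.48,"dy":0.82,"dz":0.3,"wx":0,"wy":0,"wz":0,"fingers":1}
    - {"dx":0.48,"dy":0.82,"dz":0.6,"wx":0,"wy":0,"wz":0,"fingers":1}
    - {"dx":0.48,"dy":0.82,"dz":0.8,"wx":0,"wy":0,"wz":0,"fingers":1}
    - {"dx":0.48,"dy":0.82,"dz":0.9,"wx":0,"wy":0,"wz":0,"fingers":1}
    - {"dx":0.48,"dy":0.82,"dz":0.9,"wx":0,"wy":0,"wz":0,"fingers":1}

```text
clock: 33.9
eef_pos: [625.9, -32.5, 44.1]
eef_rot: [-3.139, -0.0, 1.57]
wrist_force: [-0.5, 0.4, -1.6]
finger_gap: 26.1
finger_force: 29.9
```

```bash
python3 -c "
from h import *
print(read_state()['eef_pos'])
a=camera('wrist');save(a,'w17.png')"
```

```text
[625.91134178 -32.50039446  44.09803878]
```

View pics/w17.png

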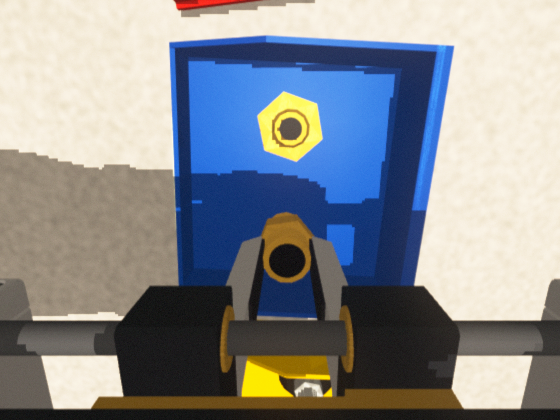

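The barb stands upright at (290,127) and the union hangs at (287,248), clear of it. I'll lower, release, rise, and then back away for a final look.

servo_tool:
  motion:
    - {"dx":0,"dy":0,"dz":0.03,"wx":0,"wy":0,"wz":0,"fingers":1}
    - {"dx":0,"dy":0,"dz":0.062,"wx":0,"wy":0,"wz":0,"fingers":1}
    - {"dx":0,"dy":0,"dz":0.062,"wx":0,"wy":0,"wz":0,"fingers":1}

```text
clock: 34.25
eef_pos: [626.8, -31.8, 39.2]
eef_rot: [3.141, 0.0, 1.571]
wrist_force: [0.1, -0.7, -1.2]
finger_gap: 26.0
finger_force: 29.9
```

servo_tool:
  motion:
    - {"dx":0,"dy":0,"dz":0,"wx":0,"wy":0,"wz":0,"fingers":0.0}
    - {"dx":0,"dy":0,"dz":0,"wx":0,"wy":0,"wz":0,"fingers":0.0}
    - {"dx":0,"dy":0,"dz":0,"wx":0,"wy":0,"wz":0,"fingers":0.0}
    - {"dx":0,"dy":0,"dz":0,"wx":0,"wy":0,"wz":0,"fingers":0.0}
    - {"dx":0,"dy":0,"dz":-0.3,"wx":0,"wy":0,"wz":0,"fingers":0.0}
    - {"dx":0,"dy":0,"dz":-0.7,"wx":0,"wy":0,"wz":0,"fingers":0.0}
    - {"dx":0,"dy":0,"dz":-1,"wx":0,"wy":0,"wz":0,"fingers":0}
    - {"dx":0,"dy":0,"dz":-1,"wx":0,"wy":0,"wz":0,"fingers":0}

```text
clock: 35.05
eef_pos: [628.6, -31.9, 143.9]
eef_rot: [3.134, 0.001, 1.571]
wrist_force: [-0.3, 0.6, -0.3]
finger_gap: 47.3
finger_force: 0.0
```

servo_tool:
  motion:
    - {"dx":0,"dy":-0.5,"dz":-0.5,"wx":0,"wy":0,"wz":0,"fingers":0}
    - {"dx":0,"dy":-1,"dz":-1,"wx":0,"wy":0,"wz":0,"fingers":0}
    - {"dx":0,"dy":-1,"dz":-1,"wx":0,"wy":0,"wz":0,"fingers":0}

```text
clock: 35.35
eef_pos: [525.2, -31.7, 239.6]
eef_rot: [-3.141, -0.0, 1.571]
wrist_force: [0.5, -0.9, 0.7]
finger_gap: 46.9
finger_force: 0.0
```

servo_tool:
  motion:
    - {"dx":-0.5,"dy":-0.5,"dz":0,"wx":0,"wy":0,"wz":0,"fingers":0}
    - {"dx":-1,"dy":-1,"dz":0,"wx":0,"wy":0,"wz":0,"fingers":0}
    - {"dx":-1,"dy":-1,"dz":0,"wx":0,"wy":0,"wz":0,"fingers":0}
    - {"dx":-1,"dy":-1,"dz":0,"wx":0,"wy":0,"wz":0,"fingers":0}
    - {"dx":-1,"dy":-1,"dz":0,"wx":0,"wy":0,"wz":0,"fingers":0}

```text
clock: 35.85
eef_pos: [426.6, -132.1, 238.9]
eef_rot: [3.142, -0.0, 1.569]
wrist_force: [1.3, 0.0, -0.1]
finger_gap: 47.1
finger_force: 0.0
```

```bash
python3 -c "
from h import *
print(read_state()['eef_pos'])
b=camera('scene');save(b,'s2.png')
im=b['image'][130:310,:,::-1]; cv2.imwrite('pics/s2c.png',cv2.resize(im[:,140:440],(800,480)))
survey('w18.png')"
```

```text
[ 426.62505123 -132.10283261  238.85384984]
35.9 [ 427.1 -131.6  238.8]
foot_black 0.58 [457. 196.] [ 643.26 -152.45] iou 0.91 
foot_green 0.87 [445. 247.] [ 638.68 -223.15] iou 0.86 
union 0.76 [460.  91.] [627.84 -31.75] iou 0.95 
barb 0.64 [469.  26.] [630.24  37.8 ] iou 0.92 
bin_yellow 0.8 [465. 226.] [ 6.4019e+02 -1.8588e+02 -5.0000e-02] iou 0.83 
bin_blue 0.78 [478.  66.] [ 6.29e+02  1.95e+00 -4.00e-02] iou 0.85 EDGE
```

View pics/s2c.png

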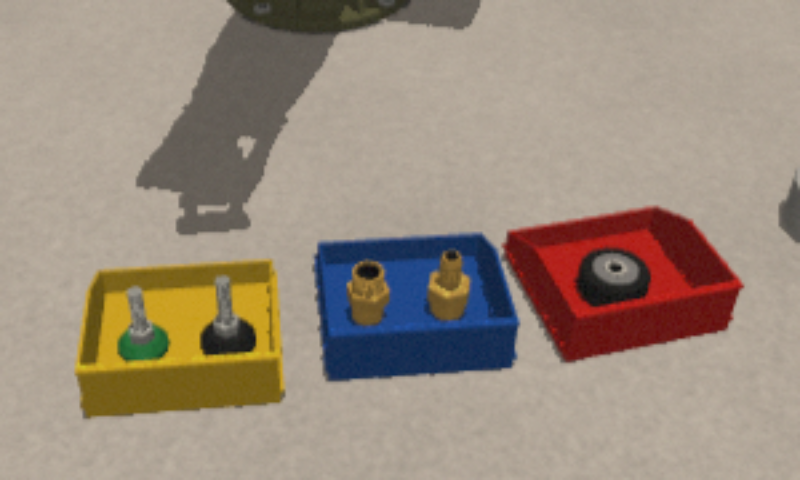

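In the crop, the feet stand at (143,330) and (228,325) in yellow, and the union (368,292) and barb (450,285) are upright in blue. The roller lies flat at (613,275) in red. All five are placed, so I'll hand in.

```bash
python3 -c "
from cell import *
print(sign_off())"
```

```text
the job is handed in; nothing more can be done
None
```

I handed the job in at about 36 s of robot time: both feet stand on their pads in the yellow bin, both brass fittings stand upright in the blue bin, the roller lies flat in the red bin, and the arm never went near the driver or the tape; the sign-off gave no verdict.

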